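Hang the slotted board on its pin to dry

ROBOT

A 6-joint arm with a two-finger parallel gripper is mounted at the origin on the work surface. World frame = base frame: x ahead of the robot, y to its left, z up, the work surface at z = 0. Lengths are in mm, angles in rad, forces in N, time in s.
With the tool pointing down it reaches from about 350 to 875 mm from the base axis. Payload 4.2 kg.
Tool frame: the origin (TCP) lies midway between the tips of the shut fingers; the grasp point (between the pads) lies 19 mm behind it (arm.grip_depth is the distance from the TCP to the grasp point, in mm); z points along the fingers, x is the direction in which the jaws open and shut, and the axes are right-handed (so a half turn about z gives the same grasp; the last joint's range is limited). The gripper opens to 85 mm and grips with 20 to 120 N. Pads are 22 mm wide; open, the fingers measure 114 mm over their backs; the gripper's body (76 mm by 85 mm) begins 54 mm behind the grasp point. The pads swing forward as they close: fully open they stand 13 mm farther back than shut.
Start: joints at [-1.086, 0.385, 0.008, 0, -1.194, -0.259], TCP at [139.946, -609.109, 231.312] pointing down, gripper open.
Joint ranges: [-3.14, 3.14], [-1.21, 2.06], [-1.07, 1.41], [-3.16, 2.05], [-2.99, -0.16], [-3.1, 3.1]. Speed limits (rad/s): [2.79, 2.79, 3.14, 3.14, 3.14, 3.14].

INTERFACE

Orientations are given as a unit quaternion [x, y, z, w].
In Python, from bench import arm, eyes, find_in, silhouettes gives the robot as it stands. The module is installed in compiled form; this text tells all that it offers.
- The arm moves only by the tool play_rows, never from a script. Its arguments are lists of equal length, an entry for each row: "offset": the shift along the world's x, y, z in mm, a list of three; "turn": the turn about the world's z in rad. In form: {"offset": [[x, y, z], ...], "turn": [turn, ...]}. A call has 1 to 12 rows; each row shifts and turns the pose as measured when the row begins; what a row does not reach is not made up. A row lasts 1/10 s, in which the tool goes at most 50 mm and 8.59 degrees, less where a joint would pass 70% of its speed; a pose out of reach is approached as far as the arm can. A call is refused whole if a number of a shift passes 50 or a number of a turn 0.15, either way. A call with a gripper value outside its range is refused whole. "grip" is the gripper's target within -1 to 1 (fully open at 1, half-way at 0, shut at -1), set as the call begins (left out, the last holds). The fingers move at their own pace and stop on an object; the grip force is fixed at half the most. Time passes only in rows, so rows that do not move let the fingers close. It gives the time, the measured TCP pose, the force and the opening at its end, in the units of the state.
- arm.read_state(): the state, without advancing time (a new reading comes with each control period).
- eyes.get_image(name): name is "side" or "top" or "wrist"; returns (picture, depth): 420x560x3 uint8, red, green, blue; 420x560 float32, mm along the optical axis (not along the pixel's ray), 0 where there is no reading.
- eyes.camera_params(name): a dict with "camera_matrix" (3x3 intrinsics, pixels), "camera_from_world" (4x4, takes a point from world to camera coordinates). Camera axes: x right, y down, z forward; pixel columns grow to the right and rows downward; lengths in mm; the calibration is good to about 2 mm. A picture is of the moment at which its call begins: read the wrist's pose just before it. camera_params takes no time and is no camera call; for the wrist camera it gives the pose at the moment of the call.
- arm.job_done(): hands the job in, once; it reports no verdict.
Trained networks look in the newest picture that a camera, given by its name, has taken for a name from the list of things; names that differ only in an ending like _2 or _b are one class to them, and where a whole thing is asked for, a point or a joint stands for the part that bears it (a point fixed in the world has none). Each returns a list of dicts, best first, with "score" (0 to 1); they miss things now and then, are a little off and sometimes report something else, mostly with a low value. They report only what shows in the picture. A call takes as long as a camera call. They do not tell look-alikes from the thing itself.
- find_in(camera, query): "bbox" ([centre column, centre row, width, height] in pixels, round what is visible of it).
- silhouettes(camera, query): "mask" (420x560 bool, what is visible of it) and "bbox" ([centre column, centre row, width, height] in pixels, round what is visible of it).
The state is a dict: "clock": time; "joints": joint angles; "joint_vel": joint speeds; "joint_efforts": joint torques, N m; "position": TCP position; "ee_rot": TCP orientation; "contact_force": force on the tool from outside, world axes, zero at the start; "wrist_torque": the same for the moment, N m; "gripper_width": finger opening in mm.
Only numpy, scipy, OpenCV 4.12 (cv2) and the standard library are available. Lean on these libraries where they do the work, as an engineer would, in place of code of your own. Each camera call takes 0.05 s, during which the arm holds its last target. There are 200 camera calls.

TASK

Hang the freshly oiled wooden board up to dry by its slot: slide it along the ledge until the closed end of the slot is right up against the headed pin, then fold the hinged ledge well down out of the way, so that the board is left hanging level and still on the pin alone, clear of the ledge. Leave the bowl, the jar and the spatula where they are.

Things in the scene. Friction and masses are not known exactly. Their poses are not given: they have to be found in the camera images.
- rack: Fixed dark wooden rack; front faces its +x (away from the robot), y runs along the ledge, z up. Origin on the table below the line where back and ledge meet (x 0, height 100 mm). From there a 16 mm thick back strip rises, leaning 0.21 rad towards -x: 50 mm high up the slope, from y -180 to +90 mm; at the pin (y -90) a 50 mm wide post in the same plane goes up to 115 mm.
- pin (a point): Point on the steel pin's axis, 10 mm off the back's face (board's mid-thickness), 72 mm up the slope from the ledge, rack y -90 mm. Pin 10 mm thick, square to the leaning back (points to rack +x and 0.21 rad up), 28 mm free length, then a head 26 mm across, 6 mm thick, that the slot cannot pass over. Axes as the rack's.
- board: Loose pale board, 160 long (y) x 110 high x 20 mm, 0.18-0.3 kg; origin at its centre, y as the rack's y, z upright. Stands on the ledge at the rack's +y side of the pin, leaning 0.21 rad on the back. Slot 64 to 80 mm above its lower edge, open at the -y end, closed at y +10. Its last 14 mm (y -4 to +10) have a pocket 6 mm up in the roof.
- board_seat (a point): Board's point where the pin's axis lies once hung: mid-pocket (board y +3 mm), 5 mm below its roof, mid-thickness. With the board on the ledge and the slot's closed end against the pin it is 2 mm to the -y side of pin and 9 mm higher; when the ledge goes the board drops 9 mm. If the pin is not in the pocket the board hangs askew or falls.
- board_end (a point): Point to push (towards rack -y): on the board's +y end face (the end without the slot's mouth), mid-thickness, 56 mm above the lower edge, just higher than the back strip. The board slides with 1 to 3 N.
- flap (a joint): Angle of the hinged ledge (rad): 0 as it stands now, growing to 1.4 as its free edge folds down. A wooden flap 360 mm long (rack y -180 to +180), 91 mm deep from the hinge, 10 mm thick. Hinge line in its upper face, 16 mm behind the back's front face; at 0 the face slopes 0.21 rad up to its free edge. Stiff: stays where left, carries the board; about 5 N folds it. Clear of a hung board past 0.6.
- flap_tab (a point): Point on the ledge's upper face, 66 mm from the hinge, at rack y +142 mm (38 mm from the ledge's +y end), where the ledge sticks out 90 mm beyond the back strip: a clear place to press down. It moves with the ledge.
- bowl: Bystander: loose wooden bowl, 110 mm across, 45 mm high, on the table in front of the rack; origin at the centre of its foot.
- jar: Bystander: loose amber glass jar, 60 mm across, 85 mm high, on the table past the pin end of the rack; origin at the centre of its underside.
- spatula: Bystander: loose wooden spatula lying flat on the table in front of the rack, along its x; origin on its underside.
Not all that is in view belongs to the job. Leave any blue or pink look-alike of the board alone.

How it is judged (in metres and radians):
On the way:
1. the board has been slid along until the pin lies under the slot's pocket, the ledge still up (y of board_seat in the frame of pin between -0.0045 and 0.0045 m and z of board_seat in the frame of pin above 0.004 m and value of joint flap below 0.15 rad), for 0.2 s.
At the end, for the whole second after the job is handed in: The pin lies in the pocket of the board's slot (within 6 mm along and up, the board between the back and the pin's head), the board hangs level within 9 degrees and at rest, and the ledge is folded down by more than 0.7 rad (40 degrees) and does not touch the board (y of board_seat in the frame of pin between -0.006 and 0.006 m and z of board_seat in the frame of pin between -0.006 and 0.006 m and x of board_seat in the frame of pin between -0.012 and 0.014 m and angle between the y axis of board and the y axis of rack, either way round below 0.16 rad and angle between board's own z axis and vertical below 0.2 rad and value of joint flap above 0.7 rad and contact force between board and flap below 0.05 N and linear speed of board below 0.02 m/s and angular speed of board below 0.2 rad/s).
It fails at once if the board falls off the rack (height (world z) of board below 0.1 m).
It fails at once if the bowl, the jar or the spatula is moved by more than 20 mm (distance of any of bowl, jar, spatula from where it was at the start of the episode above 0.02 m).
It also fails if it takes over 48 s, if anything falls off the work surface, if the arm or the gripper's body presses on something with over 40 N, if the wrist force passes 120 N, or if a joint passes its speed limit or range.

## Working session

There is one attempt and no reset: what is moved stays moved. The work goes in short steps, Python scripts to look and compute and a tool call to move; the robot and the scene stay as the last step left them, time stands still between calls to the robot, and variables do not carry over. Pictures are saved under pics/ and viewed, on a budget of 10 in all, crops included, one or two more only if the job needs it, and the job is handed in when it is done.

Besides the shell and the picture viewer there is one more tool, called after "Emit:" as name([rows], argument=value, ...), one row to a line, values as JSON. play_rows: Moves the arm, as the interface text tells. Its arguments: {"type":"object","properties":{"offset":{"type":"array","items":{"type":"array","items":{"type":"number"}}},"turn":{"type":"array","items":{"type":"number"}},"grip":{"type":"number"}},"required":["offset","turn"]}

```bash
mkdir -p pics
cat > h.py <<'E'
import numpy as np,cv2
from bench import arm,eyes,find_in,silhouettes
def shot(n,f=None):
    im,d=eyes.get_image(n)
    if f: cv2.imwrite('pics/'+f,im[:,:,::-1])
    return im,d
def world(n,d,P=None):
    P=P or eyes.camera_params(n);K=np.array(P["camera_matrix"]);T=np.linalg.inv(np.array(P["camera_from_world"]))
    v,u=np.mgrid[0:d.shape[0],0:d.shape[1]]
    c=np.stack([(u-K[0,2])/K[0,0]*d,(v-K[1,2])/K[1,1]*d,d,np.ones_like(d)],-1)
    w=(c@T.T)[...,:3];w[d<=0]=np.nan;return w
def pix(n,p):
    P=eyes.camera_params(n);c=np.array(P["camera_from_world"])@np.r_[p,1];q=np.array(P["camera_matrix"])@c[:3];return q[:2]/q[2]
E
python3 - <<'E'
from h import *
s=arm.read_state();print(s['clock'],s['position'],s['ee_rot'],s['gripper_width'])
a,d=shot('side');b,e=shot('top')
np.savez('v.npz',s=a,sd=world('side',d),t=b,td=world('top',e))
cv2.imwrite('pics/a.png',cv2.resize(np.hstack([a,b])[:,:,::-1],None,fx=.71,fy=.71,interpolation=cv2.INTER_AREA))
for n in('side','top'):
  W=np.load('v.npz')[n[0]+'d']
  for q in('rack','board','flap','bowl','jar','spatula'):
    for r in silhouettes(n,q)[:3]:
      m=r['mask'];p=W[m];print(n,q,round(r['score'],2),np.round(r['bbox']),np.round(np.nanmedian(p,0)),np.round(np.nanpercentile(p,2,axis=0)),np.round(np.nanpercentile(p,98,axis=0)))
E
```

```text
0.0 [ 139.81444767 -608.56158567  230.19457298] [ 6.23006032e-01  7.82216234e-01  6.52519482e-04 -9.06376972e-04] 85.29269832856899
side rack 0.9 [261. 233. 145. 124.] [500.  88. 102.] [ 425. -130.   -1.] [577. 223. 199.]
side rack 0.53 [244. 234. 113.  93.] [530. 181. 104.] [481. -90.  90.] [581. 229. 113.]
side board 0.94 [254. 218.  53.  71.] [498. 107. 182.] [482.  -2. 102.] [574. 159. 210.]
side board 0.87 [307. 178.  60.  20.] [ 672. -345.   17.] [ 597. -411.    7.] [ 764. -260.   21.]
side board 0.84 [253. 361.  76.  88.] [327. 280.  18.] [257. 202.   3.] [420. 348.  21.]
side flap 0.78 [241. 234. 111.  91.] [532. 182. 105.] [482. -85.  92.] [581. 229. 113.]
side bowl 0.96 [236. 200.  37.  21.] [760. -83.  28.] [ 708. -119.    3.] [785. -19.  44.]
side jar 0.84 [327. 200.  21.  31.] [ 514. -202.   53.] [ 496. -238.    5.] [ 544. -190.   84.]
side spatula 0.94 [166. 266.  94.  52.] [631. 223.   2.] [563. 177.  -3.] [830. 250.  18.]
top rack 0.55 [249. 202. 142.  80.] [541.  13. 109.] [ 435. -132.   11.] [601. 218. 209.]
top rack 0.24 [232. 202.  67.  29.] [506.  78. 207.] [482.   2. 110.] [533. 152. 214.]
top board 0.87 [169. 269.  62.  71.] [339. 269.  20.] [260. 194.   3.] [423. 340.  26.]
top board 0.79 [382. 142.  62.  67.] [ 686. -331.   20.] [ 607. -411.    9.] [ 759. -254.   26.]
top board 0.68 [234. 201.  66.  23.] [506.  78. 207.] [482.   1. 108.] [533. 150. 214.]
top flap 0.74 [244. 190. 142.  58.] [557.  47. 109.] [ 489. -124.   98.] [603. 219. 118.]
top bowl 0.8 [290. 123.  39.  33.] [738. -73.  22.] [ 686. -119.    3.] [780. -25.  48.]
top spatula 0.66 [189. 139.  29.  95.] [636. 222.   6.] [581. 179.  -2.] [824. 245.  24.]
```

View pics/a.png

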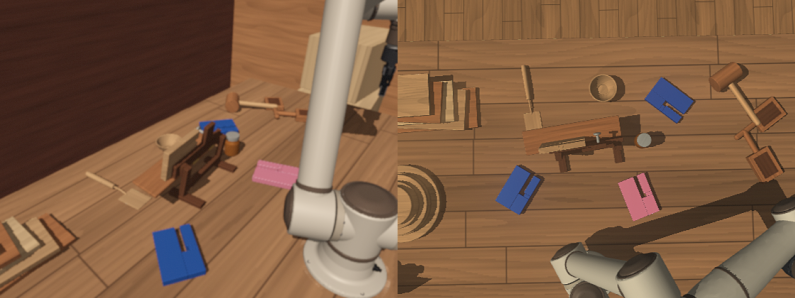

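Run:
```python
from h import *
V=np.load('v.npz');t,W=V['t'],V['td']
# plane fit to ledge upper face, from silhouettes of the stored picture (new shot, same scene)
for n,k in(('top','td'),('side','sd')):
    shot(n);W=V[k]
    m=silhouettes(n,'flap')[0]['mask'];m=cv2.erode(m.astype(np.uint8),np.ones((3,3)))>0
    p=W[m];p=p[np.isfinite(p).all(1)];p=p[(p[:,2]>88)&(p[:,2]<125)]
    for _ in range(6):
        c=p.mean(0);nn=np.linalg.svd(p-c,full_matrices=False)[2][2];nn*=np.sign(nn[2]);r=(p-c)@nn;p=p[abs(r)<max(2,2*r.std())]
    print(n,len(p),c.round(1),'normal',nn.round(3),'tilt',np.arccos(nn[2]).round(3),'yaw',np.arctan2(-nn[1],-nn[0]).round(3))
    M=silhouettes(n,'flap')[0]['mask'];q=W[M];q=q[np.isfinite(q).all(1)];q=q[abs((q-c)@nn)<5]
    print(cv2.minAreaRect(q[:,:2].astype(np.float32)),cv2.boxPoints(cv2.minAreaRect(q[:,:2].astype(np.float32))).round())
    m=[r for r in silhouettes(n,'board') if 430<np.nanmedian(W[r['mask']][:,0])<560][0]['mask']
    q=W[m];q=q[np.isfinite(q).all(1)&(q[:,2]>195)] if n=='top' else q[np.isfinite(q).all(1)&(q[:,2]>120)]
    print('board',cv2.minAreaRect(q[:,:2].astype(np.float32)),cv2.boxPoints(cv2.minAreaRect(q[:,:2].astype(np.float32))).round(),q[:,2].max())
a=cv2.resize(V['t'][150:260,150:370],None,fx=3.6,fy=3.6,interpolation=cv2.INTER_CUBIC)
cv2.imwrite('pics/b.png',a[:,:,::-1])
```

```text
top 2736 [555.7  49.4 108.7] normal [-0.207 -0.03   0.978] tilt 0.211 yaw 0.146
((546.0851440429688, 47.08222961425781), (89.25970458984375, 359.6903381347656), 8.850431442260742) [[ 474.  218.]
 [ 530. -137.]
 [ 618. -124.]
 [ 563.  232.]]
board ((499.8473205566406, 76.49736785888672), (23.3016414642334, 160.6016387939453), 8.344139099121094) [[477. 154.]
 [500.  -5.]
 [523.  -1.]
 [500. 158.]] 217.11221080576547
side 1153 [527.7 180.7 104.4] normal [-0.204 -0.031  0.979] tilt 0.207 yaw 0.152
((543.5020141601562, 56.58465576171875), (90.64688873291016, 346.04095458984375), 7.661965847015381) [[ 476.  222.]
 [ 522. -121.]
 [ 611. -109.]
 [ 565.  234.]]
board ((509.125732421875, 61.95310974121094), (37.05306625366211, 197.80526733398438), 8.313178062438965) [[476. 157.]
 [505. -39.]
 [542. -33.]
 [513. 162.]] 211.55876665268687
```

View pics/b.png

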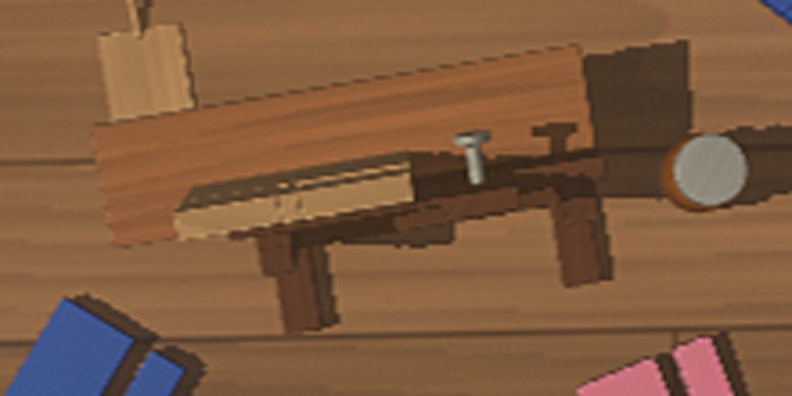

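The pale board stands on the ledge (top-crop ~(290,200)) and the pin is at ~(472,155). The look-alikes are blue at full-frame pixels (169,269) and (382,142), and pink at bottom right; I chose the pale board on the rack. The fit gives a rack origin of about (517,43), yaw 0.15, and a board centre at rack y +36.

Emit:
play_rows([
  [30, 26, 10],
  [30, 26, 10],
  [30, 26, 10],
  [30, 26, 10],
  [30, 26, 10],
  [30, 26, 10],
  [30, 26, 10],
  [30, 26, 0],
  [30, 26, 0],
  [30, 26, 0],
  [30, 26, 0],
  [30, 26, 0],
], turn=[0.15, 0.15, 0.15, 0.15, 0.15, 0.15, 0.15, 0.15, 0.15, 0.15, 0, 0], grip=-1)

```text
clock: 2.3
position: [508.1, -286.0, 305.1]
ee_rot: [-0.082, 0.997, -0.002, 0.001]
contact_force: [-0.3, -1.5, -0.7]
gripper_width: 0.1
```

Emit:
play_rows([
  [0, 45, 0],
  [0, 45, 0],
  [0, 45, 0],
  [0, 45, 0],
  [0, 45, 0],
  [0, 45, 0],
  [0, 45, 0],
  [0, 45, 0],
  [0, 45, 0],
  [0, 45, 0],
  [0, 45, 0],
  [0, 0, 0],
], turn=[0, 0, 0, 0, 0, 0, 0, 0, 0, 0, 0, 0])

```text
clock: 3.5
position: [508.8, 232.4, 304.4]
ee_rot: [-0.084, 0.996, -0.002, 0.003]
contact_force: [-0.8, -0.3, -0.4]
gripper_width: -0.1
```

Run:
```python
from h import *
s=arm.read_state();print(s['clock'],s['position'],s['ee_rot'],s['gripper_width'],s['joints'],s['contact_force'])
x,y=s['ee_rot'][:2];print('jaw yaw',np.arctan2(2*x*y,x*x-y*y)-np.pi)
```

```text
3.5 [508.76916211 232.41229455 304.41760624] [-0.084008    0.99645886 -0.00165974  0.00310443] -0.11334875403236183 [ 0.72176475  0.22687641 -0.03679207  0.00659658 -1.3041207  -0.55527825] [-0.8209915  -0.31463586 -0.44102846]
jaw yaw -6.114970005146134
```

Emit:
play_rows([
  [-6, -10, -15],
  [-6, -10, -25],
  [-5, -8, -30],
  [0, 0, -30],
  [0, 0, -25],
  [0, 0, -15],
  [0, 0, -6],
  [0, 0, 0],
], turn=[-0.02, 0, 0, 0, 0, 0, 0, 0])

```text
clock: 4.3
position: [490.8, 202.6, 155.6]
ee_rot: [-0.075, 0.997, -0.001, 0.005]
contact_force: [0.9, 0.6, 0.2]
gripper_width: 0.2
```

Run:
```python
from h import *
s=arm.read_state();print(s['clock'],s['position'],s['contact_force'])
a,d=shot('side');b,e=shot('top');w,_=shot('wrist')
A=cv2.resize(a[170:300,190:350],(480,390),interpolation=cv2.INTER_CUBIC);B=cv2.resize(w,(320,240))
C=np.zeros((390,800,3),np.uint8);C[:,:480]=A;C[:240,480:]=B
B=cv2.resize(b[160:250,190:340],(250,150));C[240:,480:730]=B
cv2.imwrite('pics/c.png',C[:,:,::-1])
```

```text
4.3 [490.76608104 202.59490021 155.62088592] [0.86751645 0.55006288 0.24647222]
```

View pics/c.png

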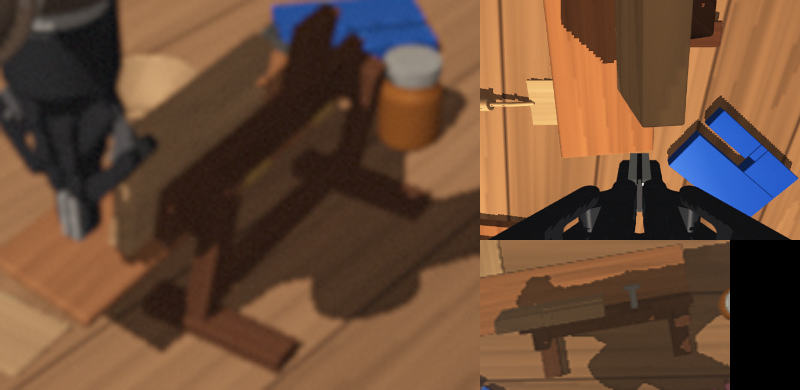

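Emit:
play_rows([
  [1.5, -9.9, 0],
  [1.5, -9.9, 0],
  [0.9, -5.9, 0],
  [0.9, -5.9, 0],
  [0.9, -5.9, 0],
  [0.9, -5.9, 0],
  [0.9, -5.9, 0],
  [0.9, -5.9, 0],
  [0.9, -5.9, 0],
  [0, 0, 0],
], turn=[0, 0, 0, 0, 0, 0, 0, 0, 0, 0])

```text
clock: 5.45
position: [503.1, 137.8, 160.2]
ee_rot: [-0.075, 0.997, 0.002, 0.01]
contact_force: [0.2, -0.1, -0.3]
gripper_width: -0.1
```

```bash
cat >> h.py <<'E'
O=np.array([517.3,42.7]);X=np.array([np.cos(.15),np.sin(.15)]);Y=np.array([-X[1],X[0]])
def rk(p): d=np.asarray(p)[...,:2]-O; return np.stack([d@X,d@Y],-1)
def rep(f,big=True):
    s=arm.read_state();print(s['clock'],s['position'].round(1),'rack',rk(s['position']).round(1),s['contact_force'].round(1))
    a,d=shot('side');b,e=shot('top')
    for n,D in(('top',e),('side',d)):
        W=world(n,D)
        for r in silhouettes(n,'board'):
            q=W[r['mask']];q=q[np.isfinite(q).all(1)]
            if len(q) and 430<np.median(q[:,0])<570 and np.median(q[:,1])<130 and np.median(q[:,2])>60:
                q=q[q[:,2]>(190 if n=='top' else 110)]
                if len(q): print(n,'board rack xy',np.percentile(rk(q),[1,50,99],axis=0).round(1).tolist(),'z',np.percentile(q[:,2],[50,99]).round(1))
                break
    C=np.zeros((390,800,3),np.uint8);C[:,:480]=cv2.resize(a[170:300,190:350],(480,390),interpolation=cv2.INTER_CUBIC)
    C[:200,480:]=cv2.resize(b[160:260,190:350],(320,200),interpolation=cv2.INTER_CUBIC)
    cv2.imwrite('pics/'+f,C[:,:,::-1])
E
python3 -c "
from h import *
rep('d.png')"
```

```text
5.45 [503.1 137.8 160.2] rack [ 0.1 96.1] [ 0.2 -0.1 -0.3]
top board rack xy [[-23.9, -76.0], [-13.0, -2.9], [-0.3, 69.5]] z [209.4 217. ]
side board rack xy [[-21.7, -70.2], [-12.5, 6.7], [11.6, 84.9]] z [181.7 209.9]
```

Emit:
play_rows([
  [0.5, -5.9, -2],
  [0.5, -5.9, -1.5],
  [0.7, -5.9, -1],
  [0.7, -5.9, -1],
  [0.7, -5.9, -1],
  [0.7, -5.9, -1],
  [0.7, -5.9, -1],
  [0.7, -5.9, -1],
  [0.7, -5.9, -1],
  [0.7, -5.9, -1],
  [0.7, -5.9, -1],
  [0, 0, 0],
], turn=[0, 0, 0, 0, 0, 0, 0, 0, 0, 0, 0, 0])

```text
clock: 6.85
position: [512.8, 70.4, 149.1]
ee_rot: [-0.076, 0.997, 0.004, 0.013]
contact_force: [1.2, 1.2, -0.8]
gripper_width: 0.0
```

```bash
python3 -c "
from h import *
rep('d.png')"
```

```text
6.85 [512.8  70.4 149.1] rack [-0.4 28. ] [ 1.2  1.2 -0.8]
top board rack xy [[-24.4, -143.3], [-13.0, -76.4], [-0.6, -7.8]] z [209.1 216.2]
side board rack xy [[-55.4, -141.6], [-12.5, -46.6], [6.4, 31.9]] z [202.6 239.2]
```

View pics/d.png

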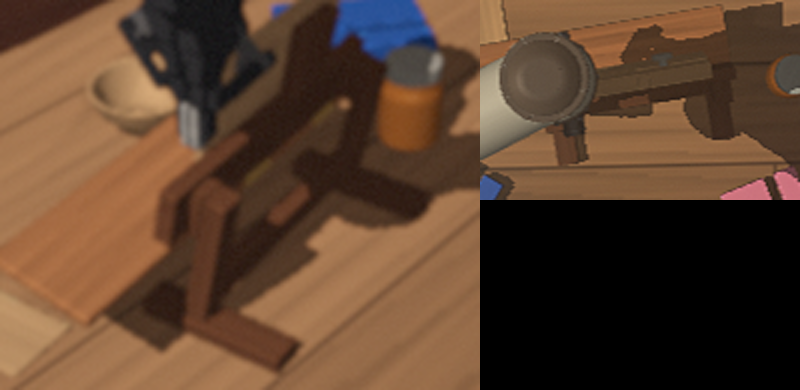

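The fingertip pushes the board's end (~(195,140)), and the board is now past the post. The tip has sunk to 149, so I'll raise it and continue slowly.

Emit:
play_rows([
  [-0.3, 3, 3],
  [0, 0, 5],
  [0.5, -3, 0],
  [0.8, -4.9, 0],
  [0.8, -4.9, 0],
  [0.8, -4.9, 0],
  [0.8, -4.9, 0],
  [0.5, -3, 0],
  [0, 0, 0],
], turn=[0, 0, 0, 0, 0, 0, 0, 0, 0])

```text
clock: 7.95
position: [515.7, 45.9, 156.3]
ee_rot: [-0.076, 0.997, 0.003, 0.011]
contact_force: [-0.3, 0.9, 0.2]
gripper_width: 0.1
```

```bash
python3 -c "
from h import *
rep('e.png')"
```

```text
7.95 [515.7  45.9 156.3] rack [-1.1  3.4] [-0.3  0.9  0.2]
top board rack xy [[-23.3, -168.3], [-12.8, -102.4], [-0.8, -37.6]] z [209.5 215.6]
side board rack xy [[-21.8, -165.7], [-12.5, -66.0], [11.8, -8.1]] z [191.9 210.1]
```

Board centre is about -88; roughly 7 mm remains. I'll use small pushes and watch the force.

Emit:
play_rows([
  [0.3, -2, 0],
  [0.3, -2, 0],
  [0.3, -2, 0],
  [0, 0, 0],
], turn=[0, 0, 0, 0])

```text
clock: 8.55
position: [516.5, 41.4, 156.3]
ee_rot: [-0.077, 0.997, 0.004, 0.011]
contact_force: [-0.4, 1.7, 0.2]
gripper_width: 0.1
```

Emit:
play_rows([
  [0.3, -2, 0],
  [0.2, -1.5, 0],
], turn=[0, 0])

```text
clock: 8.75
position: [516.7, 41.4, 156.4]
ee_rot: [-0.076, 0.997, 0.008, 0.012]
contact_force: [-3.4, 9.9, 1.9]
gripper_width: -0.2
```

Emit:
play_rows([
  [0.3, -2, 0],
  [0.2, -1.5, 0],
], turn=[0, 0])

```text
clock: 8.95
position: [516.7, 41.8, 156.5]
ee_rot: [-0.076, 0.997, 0.011, 0.012]
contact_force: [-2.9, 8.2, 1.0]
gripper_width: -0.0
```

Force rose to about 10 N with no further motion, so the closed end has met the pin. I'll back off, lift and check.

Emit:
play_rows([
  [-0.3, 3, 0],
  [-1.5, 10, 0],
  [-4.5, 30, 10],
  [-6, 40, 20],
  [-6, 40, 25],
  [-6, 40, 0],
  [0, 0, 0],
], turn=[0, 0, 0, 0, 0, 0, 0])

```text
clock: 9.65
position: [490.6, 209.4, 212.9]
ee_rot: [-0.074, 0.997, 0.009, 0.011]
contact_force: [0.4, 0.3, -0.6]
gripper_width: 0.0
```

Run:
```python
from h import *
rep('f.png')
t=cv2.imread('pics/f.png')
b=eyes.get_image('top')[0][170:240,225:345]
t[200:387,480:800]=cv2.resize(b,(320,187),interpolation=cv2.INTER_CUBIC)[:,:,::-1]
cv2.imwrite('pics/f.png',t)
# ledge heights
_,d=shot('side');W=world('side',d);m=silhouettes('side','flap')[0]['mask'];p=W[m];p=p[np.isfinite(p).all(1)&(p[:,2]>85)]
A=np.c_[rk(p),np.ones(len(p))];print('ledge fit',np.linalg.lstsq(A,p[:,2],rcond=None)[0])
```

```text
9.65 [490.6 209.4 212.9] rack [ -1.5 168.8] [ 0.4  0.3 -0.6]
top board rack xy [[-23.9, -172.2], [-12.8, -94.1], [-0.5, -17.6]] z [209.2 216. ]
side board rack xy [[-22.0, -167.1], [-12.5, -41.7], [7.6, -12.1]] z [197.1 209.8]
ledge fit [ 2.03721845e-01 -6.27565396e-03  9.85437173e+01]
```

View pics/f.png

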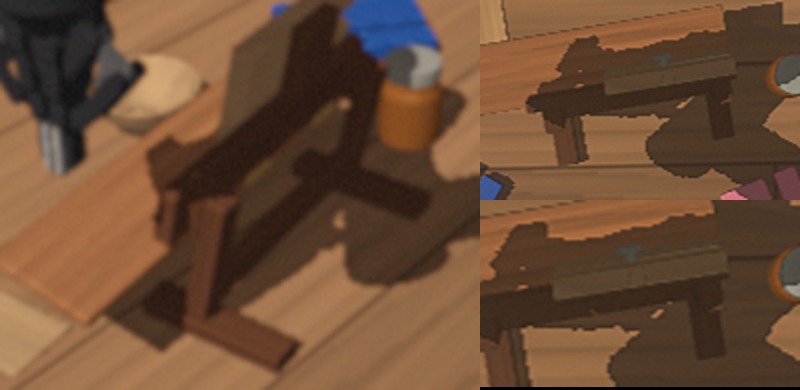

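The board stands with the pin within the slot (top crop, pin head at ~(628,253)). Its measured centre is at rack y -94.9 against an expected -95. Next is the press on the tab.

Emit:
play_rows([
  [18, -6, 0],
  [18, -6, 0],
  [18, -7, 0],
  [0, 0, -25],
  [0, 0, -30],
  [0, 0, -25],
  [0, 0, -10],
  [0, 0, 0],
], turn=[0, 0, 0, 0, 0, 0, 0, 0])

```text
clock: 10.8
position: [548.9, 176.4, 119.6]
ee_rot: [-0.065, 0.998, 0.007, 0.011]
contact_force: [-0.5, 1.0, 0.0]
gripper_width: -0.4
```

Emit:
play_rows([
  [0, 0, -4],
  [0, 0, -4],
  [0, 0, -4],
  [0, 0, -4],
  [0, 0, -4],
  [0, 0, -4],
], turn=[0, 0, 0, 0, 0, 0])

```text
clock: 11.4
position: [552.3, 176.8, 100.6]
ee_rot: [-0.066, 0.998, 0.009, 0.016]
contact_force: [0.0, -1.9, 3.2]
gripper_width: -0.2
```

Emit:
play_rows([
  [-2, 1, -4],
  [-2, 1, -4],
  [-2, 1, -4],
  [-2, 1, -4],
  [-1, 0, -4],
  [-1, 0, -4],
  [-1, 0, -4],
  [-1, 0, -4],
  [-1, 0, -4],
  [-1, 0, -4],
], turn=[0, 0, 0, 0, 0, 0, 0, 0, 0, 0])

```text
clock: 12.4
position: [538.7, 181.5, 59.4]
ee_rot: [-0.066, 0.998, 0.009, 0.018]
contact_force: [0.3, 0.1, 5.5]
gripper_width: -0.2
```

```bash
python3 -c "
from h import *
rep('g.png')"
```

```text
12.4 [538.7 181.5  59.4] rack [ 41.9 134.1] [0.3 0.1 5.5]
top board rack xy [[-15.0, -172.6], [-4.1, -93.0], [6.6, -17.8]] z [201.9 208.9]
side board rack xy [[-24.1, -168.6], [-4.2, -44.3], [17.9, -10.1]] z [187.1 209.1]
```

View pics/g.png

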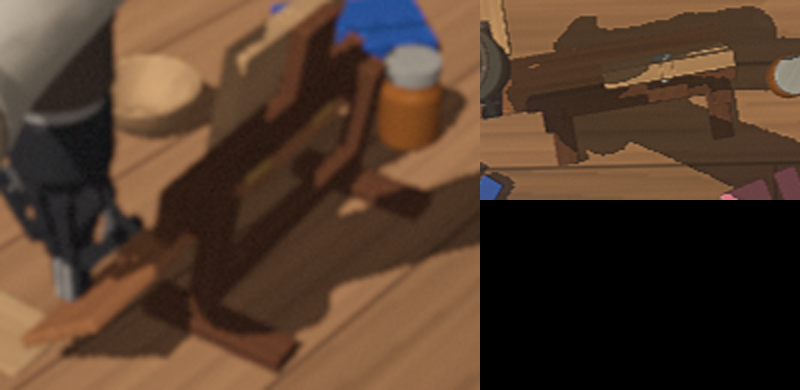

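The board has dropped about 8 mm and hangs on the pin. I'll press about 8 mm further for margin, then retreat.

Emit:
play_rows([
  [-0.5, 0, -4],
  [-0.5, 0, -4],
  [0, 0, 0],
], turn=[0, 0, 0])

```text
clock: 12.9
position: [538.3, 182.6, 51.3]
ee_rot: [-0.067, 0.998, 0.01, 0.019]
contact_force: [1.0, -0.8, 0.5]
gripper_width: -0.0
```

Emit:
play_rows([
  [0, 0, 5],
  [0, 5, 15],
  [0, 10, 30],
  [0, 10, 35],
  [0, 10, 35],
  [0, 40, 20],
  [0, 40, 0],
  [0, 40, 0],
  [0, 0, 0],
  [0, 0, 0],
], turn=[0, 0, 0, 0, 0, 0, 0, 0, 0, 0])

```text
clock: 13.9
position: [528.6, 338.9, 192.1]
ee_rot: [-0.063, 0.998, 0.008, 0.009]
contact_force: [1.5, 0.2, -0.6]
gripper_width: -0.0
```

Run:
```python
from h import *
rep('i.png')
_,d=shot('side');W=world('side',d)
for q in('flap','bowl','jar','spatula'):
    r=silhouettes('side',q)
    if not r: print(q,'none');continue
    p=W[r[0]['mask']];p=p[np.isfinite(p).all(1)]
    if q=='flap':
        p=p[rk(p)[:,1]>100]
        for _ in range(6):
            c=p.mean(0);n=np.linalg.svd(p-c,full_matrices=False)[2][2];e=abs((p-c)@n);p=p[e<max(2,2*e.std())]
        n*=np.sign(n[2]);print('flap normal',n,'theta',np.arccos(n[2])+.21,len(p),c,rk(c))
    else: print(q,np.median(p,0).round(),r[0]['bbox'])
m=[r['mask'] for r in silhouettes('side','board')]
for k in m:
    q=W[k];q=q[np.isfinite(q).all(1)]
    if 430<np.median(q[:,0])<570 and abs(np.median(q[:,1]))<130: 
        c=q.mean(0);U,S,Vt=np.linalg.svd(q-c,full_matrices=False);print('board pc',Vt.round(2),S)
```

```text
13.9 [528.6 338.9 192.1] rack [ 55.4 291.2] [ 1.5  0.2 -0.6]
side board rack xy [[-21.2, -169.7], [-4.1, -44.0], [17.6, -10.4]] z [187.1 207.7]
flap normal [0.64341559 0.11216498 0.75725517] theta 0.9216961606519187 233 [510.07935463 185.54985718  68.54535453] [ 14.20765057 142.32484703]
bowl [748. -80.  27.] [237.9, 202.9, 42.0, 27.0]
jar [ 514. -202.   50.] [327.6, 201.2, 28.9, 34.8]
spatula [625. 222.   2.] [162.5, 269.6, 91.4, 52.5]
board pc [[-0.5   0.82  0.28]
 [-0.39 -0.5   0.77]
 [-0.77 -0.28 -0.57]] [1975.07287737 1023.20942411  339.86902442]
```

View pics/i.png

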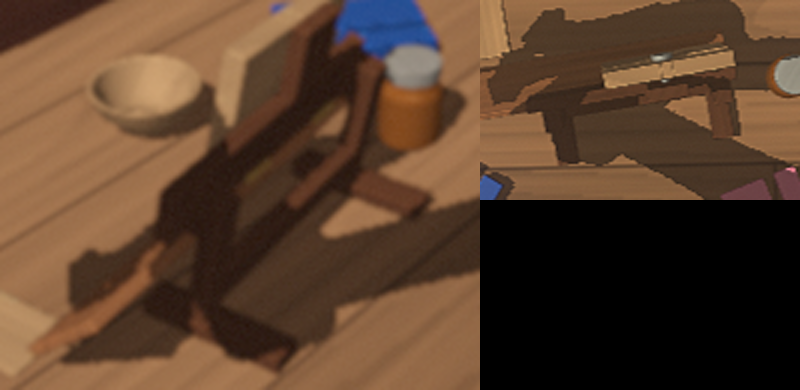

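Run:
```python
from h import *
for i in range(2):
    b,e=shot('top');W=world('top',e);R=rk(W)
    with np.errstate(all='ignore'): m=(W[...,2]>185)&(W[...,2]<225)&(R[...,0]>-22)&(R[...,0]<12)&(R[...,1]>-180)&(R[...,1]<-8)
    p=W[m];r=R[m];hs=b[m].mean(1)
    A=np.c_[r,np.ones(len(r))]
    k=np.ones(len(r),bool)
    for _ in range(5):
        c=np.linalg.lstsq(A[k],p[k,2],rcond=None)[0];e_=abs(p[:,2]-A@c);k=e_<max(2,2*e_[k].std())
    print('top face dz/dx,dz/dy',c[:2].round(3),'z mid',np.median(p[k,2]).round(1),'rect',cv2.minAreaRect(r[k].astype(np.float32)))
    for lo,hi in((-170,-130),(-130,-105),(-75,-45),(-45,-15)):
        s=k&(r[:,1]>lo)&(r[:,1]<hi);print(lo,p[s,2].mean().round(1),r[s,0].mean().round(1))
```

```text
top face dz/dx,dz/dy [0.147 0.047] z mid 201.8 rect ((-5.14443302154541, -95.9081039428711), (20.031129837036133, 159.32481384277344), 0.7992401719093323)
-170 199.9 -4.2
-130 201.2 -4.9
-75 203.7 -5.4
-45 204.8 -7.1
top face dz/dx,dz/dy [0.163 0.058] z mid 202.0 rect ((-5.163789749145508, -95.85479736328125), (19.98246955871582, 159.04327392578125), 0.5279079675674438)
-170 198.5 -5.7
-130 200.7 -5.0
-75 203.9 -5.1
-45 205.5 -6.0
```

Run:
```python
from h import *
for i in range(2):
    a,d=shot('side');W=world('side',d);R=rk(W)
    # end face: points near y=-15; bin by z, centre of x extent
    with np.errstate(all='ignore'): m=(W[...,2]>95)&(W[...,2]<215)&(R[...,0]>-40)&(R[...,0]<45)&(R[...,1]>-24)&(R[...,1]<-5)
    r=R[m];z=W[m][:,2]
    for lo in range(95,210,12):
        s=(z>=lo)&(z<lo+12)
        if s.sum()>3: print(lo+6,s.sum(),np.percentile(r[s,0],[5,50,95]).round(1),r[s,1].mean().round(1))
    # back face above strip
    with np.errstate(all='ignore'): m=(W[...,2]>155)&(W[...,2]<200)&(R[...,0]>-35)&(R[...,0]<10)&(R[...,1]>-55)&(R[...,1]<-22)
    p=np.c_[R[m],W[m][:,2]];k=np.ones(len(p),bool)
    for _ in range(5):
        q=p[k];c=np.linalg.lstsq(np.c_[q[:,1:],np.ones(len(q))],q[:,0],rcond=None)[0];e=abs(p[:,0]-np.c_[p[:,1:],np.ones(len(p))]@c);k=e<max(1.5,2*e[k].std())
    print('back x = a*y+b*z+c',c.round(3),k.sum())
s=arm.read_state();print(s['clock'])
```

```text
101 19 [-19.3 -16.4 -14.3] -14.1
113 21 [-20.2 -18.8  23.1] -12.6
125 32 [-22.   10.1  21. ] -12.7
137 55 [-25.    1.4  16.4] -12.9
149 74 [-22.8  -4.   13.8] -14.2
161 41 [-6.5  0.6 12. ] -14.4
173 40 [-8.5 -1.1 11.1] -14.9
185 44 [-11.   -3.1   8.2] -15.5
197 47 [-12.9  -5.1   5.5] -16.3
209 13 [-7.1 -1.7  3.7] -18.7
back x = a*y+b*z+c [ 1.1000e-02 -1.9600e-01  2.6471e+01] 106
101 24 [-19.  -17.  -14.8] -15.1
113 23 [-19.9 -18.3  23.4] -13.1
125 32 [-22.2   9.6  20.6] -12.4
137 55 [-24.3   0.4  16.8] -13.3
149 71 [-23.4  -2.7  13.6] -14.1
161 42 [-5.9  2.1 12. ] -14.4
173 41 [-8.4 -2.1 10.9] -14.9
185 45 [-11.2  -3.    8.5] -15.7
197 45 [-13.7  -5.2   5.5] -16.2
209 17 [-11.5  -2.7   3.4] -18.3
back x = a*y+b*z+c [-5.0000e-03 -1.8800e-01  2.4457e+01] 104
14.6
```

Run:
```python
from h import *
def fit(W,y0,y1,z0=156,z1=198):
    R=rk(W)
    with np.errstate(all='ignore'): m=(W[...,2]>z0)&(W[...,2]<z1)&(R[...,0]>-40)&(R[...,0]<12)&(R[...,1]>y0)&(R[...,1]<y1)
    p=np.c_[R[m],W[m][:,2]];k=np.ones(len(p),bool)
    for _ in range(6):
        q=p[k];c=np.linalg.lstsq(np.c_[q[:,1:],np.ones(len(q))],q[:,0],rcond=None)[0];e=abs(p[:,0]-np.c_[p[:,1:],np.ones(len(p))]@c);k=e<max(1.2,2*e[k].std())
    return c.round(3),k.sum(),(c[1]*175+c[2]+c[0]*(y0+y1)/2).round(1)
V=np.load('v.npz')
print('initial back',fit(V['sd'],0,105),fit(V['sd'],60,105))
T=[]
for i in range(5):
    _,d=shot('side');W=world('side',d);print('now back',fit(W,-60,-22),'post',fit(W,-112,-68))
b,e=shot('top');print(pix('top',[515,-40,200]),pix('side',[515,-40,180]))
a,_=shot('side')
cv2.imwrite('pics/j.png',np.hstack([cv2.resize(a[190:250,230:290],(400,400),interpolation=cv2.INTER_CUBIC),cv2.resize(b[175:235,255:315],(400,400),interpolation=cv2.INTER_CUBIC)])[:,:,::-1])
```

```text
initial back (array([ 3.0000e-03, -2.1800e-01,  2.2967e+01]), np.int64(308), np.float64(-15.0)) (array([ 6.0000e-03, -2.1700e-01,  2.2458e+01]), np.int64(168), np.float64(-15.0))
now back (array([-4.0000e-03, -1.9900e-01,  2.6407e+01]), np.int64(103), np.float64(-8.3)) post (array([ 3.00e-03, -2.16e-01,  6.06e+00]), np.int64(102), np.float64(-32.0))
now back (array([-1.7000e-02, -1.9500e-01,  2.5052e+01]), np.int64(110), np.float64(-8.3)) post (array([ 1.000e-03, -2.080e-01,  4.463e+00]), np.int64(104), np.float64(-32.1))
now back (array([-3.0000e-03, -1.9900e-01,  2.6399e+01]), np.int64(104), np.float64(-8.3)) post (array([ 2.000e-03, -2.180e-01,  6.328e+00]), np.int64(105), np.float64(-32.0))
now back (array([ 3.0000e-03, -1.8900e-01,  2.4795e+01]), np.int64(108), np.float64(-8.4)) post (array([ 0.   , -0.215,  5.573]), np.int64(107), np.float64(-32.0))
now back (array([-7.0000e-03, -1.8600e-01,  2.3816e+01]), np.int64(109), np.float64(-8.4)) post (array([-2.000e-03, -2.070e-01,  4.096e+00]), np.int64(111), np.float64(-32.0))
[279.55222057 199.10146659] [287.33026649 185.62936561]
```

View pics/j.png

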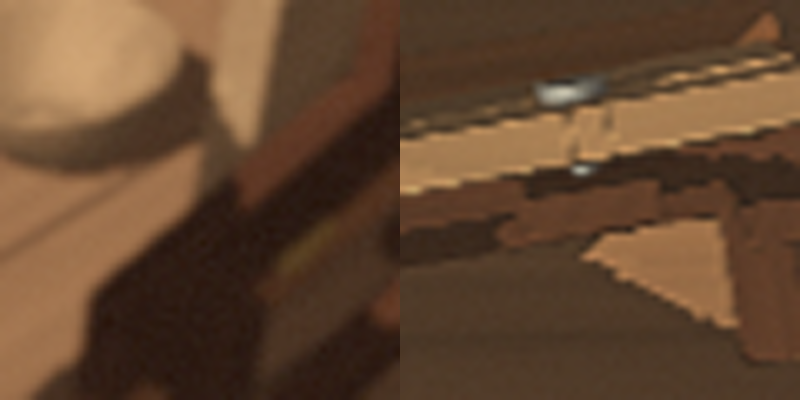

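```bash
python3 -c "
from h import *
arm.job_done();s=arm.read_state();print(s['clock'])"
```

```text
the job is handed in; nothing more can be done
the job is handed in; nothing more can be done
```

The board is hanging on the pin alone with the ledge folded down, and I handed the job in at about 15 s on the clock. One end condition is marginal: how far the board leans from vertical.

I pushed the board along the ledge until it stopped against the pin. The force rose to about 10 N, and the board centre measured rack y -94.9 mm against an expected -95. I then pressed the ledge's tab down and moved the arm away.

My last checks showed:

| Check | Measured | Limit or expected |
|---|---|---|
| Ledge angle | about 0.92 rad | more than 0.7 |
| Board drop onto the pin | 7–8 mm | 9 expected |
| Slot seat relative to the pin, along y | 1.5–3 mm to the -y side | within 6 |
| Board shift outward along the pin | about 7 mm (seat about 4 mm out in x) | within 14 |
| Tilt along the board's length | about 0.05 rad | below 0.16 |
| Motion | same readings over repeated shots | at rest |

- **Lean:** The board still leans about 0.19 rad, nearly parallel to the rack's back. Combined with the tilt, that is about 0.197 rad, against the 0.2 limit if the board's z axis runs along the leaning board. If its z axis was upright at the start, the angle is only about 0.06. I left it alone because nudging it risked making things worse.
- **Bowl, jar and spatula:** I never touched them. The jar and spatula measured within a few millimetres of where they started. The bowl's measured position shifted 12 mm in x, which I put down to it being partly hidden in the first view, but I did not check that separately.

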